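Set the stop collar of a pour-over coffee stand to the height pin

TASK

On the coffee-filter stand with the square wooden foot, spin the knurled stop collar up its threaded rod until the collar's top is level with the flat top of the height pin on the same foot, then let go. Leave the pin where it is set, and leave the collar of the round-footed stand alone.

Things in the scene. Friction and masses are not known exactly. Their poses are not given: they have to be found in the camera images.
- square_stand: The stand to set: heavy wooden foot 140 x 140 mm, 20 mm high, that stays put, with an upright threaded rod 20 mm thick at its centre, rod top 112 mm above the worktop. Origin: centre of the foot's underside, on the rod's axis; z up. Left or right of the round-footed stand, turned a little about z. Thread: counter-clockwise seen from above lifts the collar 20 mm per radian, clockwise lowers it.
- square_collar_top (a point): Centre of the top face of the square stand's collar, on the rod's axis. Knurled aluminium ring, 45 mm diameter, 20 mm high, clear of the foot; grip any diameter from above, rod between the fingers. Its top starts 82 mm above the worktop and can travel 36 mm up. Turns with light friction (about 0.1 N m), stays where left; the hand must rise with it as it turns.
- square_pin_top (a point): Centre of the flat top of the square stand's height pin: steel, 8 mm thick with a flat disc head 18 mm in diameter, rising from one corner of the foot 75 mm from the rod's axis. Its top is 96 to 108 mm above the worktop, so 14 to 26 mm above the collar's top at the start. Stiff; must stay as set.
- round_collar_top (a point): Centre of the top face of the collar on the other stand, which is the same but for its round wooden foot, 170 mm in diameter. Not to be moved. (Over the back half of the worktop hangs a wall cabinet: its front is about 0.60 m ahead of the robot base axis, its underside 0.44 m above the worktop; keep the wrist short of it when crossing from side to side.)

How it is judged (in metres and radians):
At the end, for the whole second after the job is handed in: The top of the square stand's collar is level with the top of that stand's height pin, within 7 mm either way, and stays so after release (z of square_collar_top in the frame of square_pin_top between -0.007 and 0.007 m); the robot touches nothing.
It fails at once if the height pin of the square stand is shifted by more than 4 mm (distance of square_pin_top from where it was at the start of the episode above 0.004 m).
It fails at once if the collar of the round-footed stand is shifted by more than 4 mm (distance of round_collar_top from where it was at the start of the episode above 0.004 m).
It also fails if it takes over 32 s, if anything falls off the work surface, if the arm or the gripper's body presses on something with over 40 N, if the wrist force passes 120 N, or if a joint passes its speed limit or range.

ROBOT

A 6-joint arm with a two-finger parallel gripper is mounted at the origin on a cart in front of the work surface, level with it; the furniture and walls round the work are solid. World frame = base frame: x ahead of the robot, y to its left, z up, the work surface at z = 0. Lengths are in mm, angles in rad, forces in N, time in s.
With the tool pointing down it reaches from about 350 to 1000 mm from the base axis. Payload 7.1 kg.
Tool frame: the origin (TCP) lies at the very end of the fingers, on their centre line; the grasp point (between the pads) lies 19 mm behind it; x points along the fingers, y is the direction in which the jaws open and shut, and the axes are right-handed (so a half turn about x gives the same grasp; the last joint's range is limited). The gripper opens to 85 mm and grips with 20 to 120 N. Pads are 22 mm wide; open, the fingers measure 114 mm over their backs; the gripper's body (76 mm by 85 mm) begins 54 mm behind the grasp point. The pads swing forward as they close: fully open they stand 13 mm farther back than shut.
Start: joints at [-1.207, 0.423, 1.63, -0, 1.089, -0.019], TCP at [233.465, -579.74, 198.819] pointing down, gripper open.
Joint ranges: [-3, 3], [-0.9, 2.11], [0.09, 2.58], [-1.31, 4.45], [0.11, 2.69], [-2.54, 2.54]. Speed limits (rad/s): [2.39, 2.39, 3.01, 3.14, 3.14, 3.14].

INTERFACE

Orientations are given as a unit quaternion [w, x, y, z].
In Python, from workcell import arm, viewer gives the robot as it stands.
- The arm moves only by the tool carry_out, never from a script. Its argument "steps" is a list of rows, each an object of numbers: "rx", "ry", "rz": the turn, a rotation vector about the tool's x, y, z in rad; "x", "y", "z": the shift along the tool's x, y, z in mm; "fingers": the closure, from -1 (fully open) to 1 (shut), so that 0 is half open. In form: [{"rx": .., "ry": .., "rz": .., "x": .., "y": .., "z": .., "fingers": ..}, ...]. A call has exactly 5 rows; each row is the pose to reach, as a shift and turn from the pose commanded when the call began, along the tool's axes at that moment; what a row does not reach only later rows make up. A row lasts 1/8 s, in which the tool goes at most 62.5 mm and 10.7 degrees, less where a joint would pass 70% of its speed; a pose out of reach is approached as far as the arm can. A call with a gripper value outside its range is refused whole. The fingers move at their own pace and stop on an object; "grip_force" is the grip in N (left out, the last holds). Time passes only in rows, so rows that repeat a pose let the fingers close, or fill a call up. It gives the time, the measured TCP pose, the force and the opening at its end, in the units of the state.
- arm.state(): the state, without advancing time (a new reading comes with each control period).
- viewer.grab_frame(name): name is "scene" or "top" or "wrist"; returns the picture (480x640x3 uint8, red, green, blue); there is no depth.
- viewer.camera_params(name): a dict with "vfov" (degrees; the focal length in pixels is half the picture's height over the tangent of half this angle, whatever the lens; pixels are square), "cx", "cy" (the principal point, pixels), "world_to_cam" (4x4, takes a point from world to camera coordinates). Camera axes: x right, y down, z forward; pixel columns grow to the right and rows downward; lengths in mm; the calibration is good to about 2 mm. A picture is of the moment at which its call begins: read the wrist's pose just before it. camera_params takes no time and is no camera call; for the wrist camera it gives the pose at the moment of the call.
- arm.finish_job(): hands the job in, once; it reports no verdict.
The state is a dict: "clock": time; "joint_positions": joint angles; "joint_velocities": joint speeds; "joint_efforts": joint torques, N m; "eef_pos": TCP position; "orientation": TCP orientation; "force": force on the tool from outside, world axes, zero at the start; "wrist_torque": the same for the moment, N m; "width": finger opening in mm.
Only numpy, scipy, OpenCV 4.12 (cv2) and the standard library are available. Lean on these libraries where they do the work, as an engineer would, in place of code of your own. Each camera call takes 0.05 s, during which the arm holds its last target.

## Working session

There is one attempt and no reset: what is moved stays moved. The work goes in short steps, Python scripts to look and compute and a tool call to move; the robot and the scene stay as the last step left them, time stands still between calls to the robot, and variables do not carry over. Pictures are saved under pics/ and viewed, and the job is handed in when it is done.

Besides the shell and the picture viewer there is one more tool, called after ">>>" by a JSON object that holds its "api" and its "payload". carry_out: Moves the arm, as the interface text tells. Its arguments: {"type":"object","properties":{"steps":{"type":"array"},"grip_force":{"type":"number"}},"required":["steps"]}

```bash
mkdir -p pics; python3 - <<'E'
from workcell import arm, viewer
import cv2
print(arm.state())
for n in ("scene","top","wrist"):
    p=viewer.camera_params(n);print(n,p)
    cv2.imwrite(f"pics/{n}0.png",viewer.grab_frame(n)[:,:,::-1])
E
```

```text
{'clock': 0.0, 'joint_positions': array([-1.20698424e+00,  4.23821426e-01,  1.63074012e+00,  1.32341760e-06,
        1.08856710e+00, -1.90444106e-02]), 'joint_velocities': array([-0.00047835, -0.00018743, -0.00207761,  0.00081411, -0.00049022,
        0.00076442]), 'joint_efforts': array([ 2.21728842e-03, -5.57382488e+01, -2.81743830e+01,  6.25841881e-05,
        7.32665299e-03,  1.96320080e-06]), 'eef_pos': array([ 233.26205125, -579.17700868,  198.03814839]), 'orientation': array([-0.13399968, -0.69409751, -0.13506984,  0.69428299]), 'force': array([ 0.46223838,  0.24401024, -0.16313261]), 'wrist_torque': array([0.01950551, 0.06265828, 0.00336851]), 'width': 85.30168917159881}
scene {'vfov': 49.62957110437328, 'cx': 317.3977383497242, 'cy': 241.9520398750598, 'world_to_cam': array([[-7.18362569e-01, -6.95590663e-01, -1.04330139e-02,
         3.53591955e+02],
       [-4.24775138e-01,  4.50459346e-01, -7.85272220e-01,
         2.85227618e+02],
       [ 5.50927673e-01, -5.59678485e-01, -6.19062753e-01,
         1.01333498e+03],
       [ 0.00000000e+00,  0.00000000e+00,  0.00000000e+00
[... 215 characters left out ...]
       [-9.97206008e-01, -1.51959064e-02, -7.31386454e-02,
         5.04507502e+02],
       [ 7.31369573e-02,  6.67528624e-04, -9.97321683e-01,
         1.21881630e+03],
       [ 0.00000000e+00,  0.00000000e+00,  0.00000000e+00,
         1.00000000e+00]])}
wrist {'vfov': 62.299264571394176, 'cx': 317.45229403496586, 'cy': 234.3469699076587, 'world_to_cam': array([[ 3.73601441e-01, -9.27588152e-01, -1.47737811e-03,
        -6.24483760e+02],
       [-8.87781460e-01, -3.58029312e-01,  2.89238811e-01,
        -3.71563613e+01],
       [-2.68823439e-01, -1.06748448e-01, -9.57255832e-01,
         3.78850449e+02],
       [ 0.00000000e+00,  0.00000000e+00,  0.00000000e+00,
         1.00000000e+00]])}
```

View pics/scene0.png

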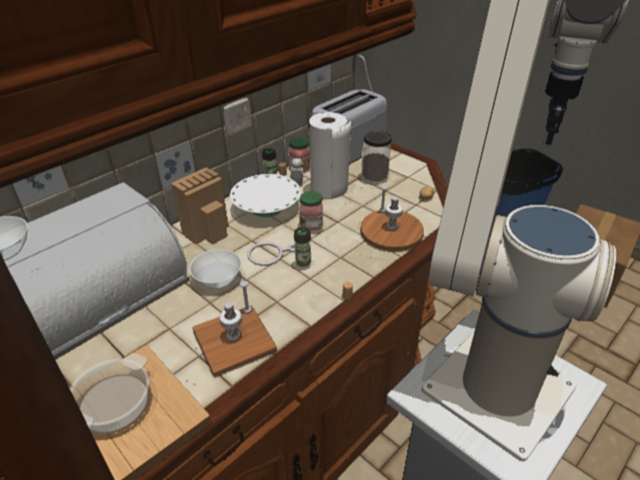

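View pics/top0.png

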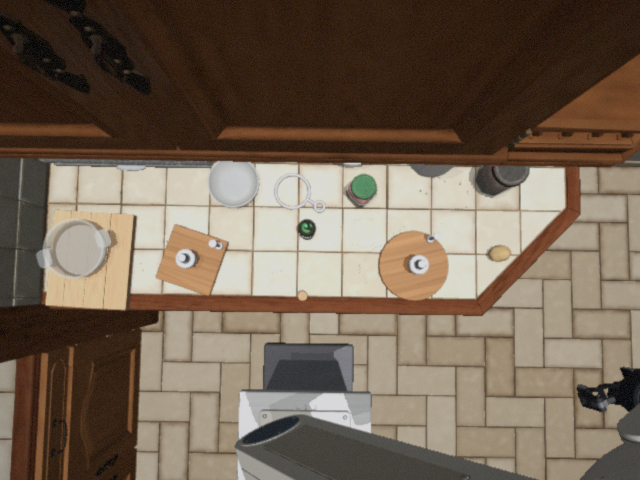

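View pics/wrist0.png

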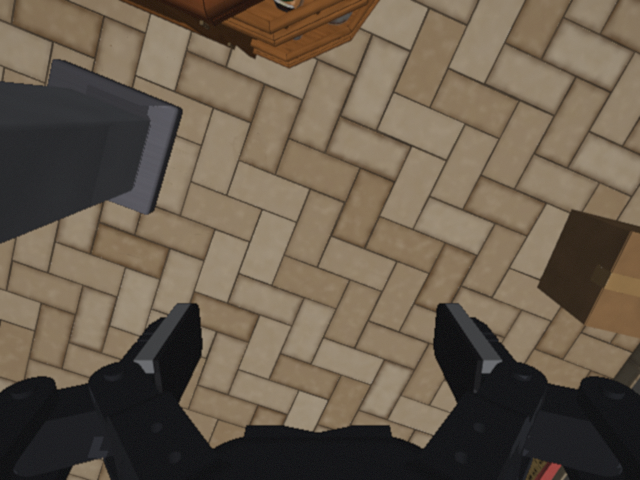

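The square stand is on the left (top view: collar about (186,258), pin about (216,244)). I'll zoom in on both views.

```bash
python3 - <<'E'
import cv2,numpy as np
a=cv2.imread("pics/top0.png")[210:310,140:240]; b=cv2.imread("pics/scene0.png")[265:385,180:290]
cv2.imwrite("pics/z1.png",np.hstack([cv2.resize(a,(400,520),interpolation=2)*0+cv2.resize(cv2.copyMakeBorder(a,0,30,0,0,0),(400,520),interpolation=cv2.INTER_CUBIC),cv2.resize(b,(400,520),interpolation=cv2.INTER_CUBIC)]))
E
cat > h.py <<'E'
import numpy as np
from workcell import arm, viewer
def ray(n,uv,p=None):
    p=p or viewer.camera_params(n)
    f=240/np.tan(np.radians(p["vfov"]/2)); M=np.array(p["world_to_cam"]); R=M[:3,:3]
    d=R.T@np.array([(uv[0]-p["cx"])/f,(uv[1]-p["cy"])/f,1]); return -R.T@M[:3,3],d/np.linalg.norm(d)
def onz(n,uv,z,p=None):
    c,d=ray(n,uv,p); return c+d*(z-c[2])/d[2]
def proj(n,X,p=None):
    p=p or viewer.camera_params(n)
    f=240/np.tan(np.radians(p["vfov"]/2)); M=np.array(p["world_to_cam"]); q=M[:3,:3]@np.array(X)+M[:3,3]
    return np.array([p["cx"]+f*q[0]/q[2],p["cy"]+f*q[1]/q[2]])
def tri(*rs):
    A=0;b=0
    for c,d in rs:
        P=np.eye(3)-np.outer(d,d);A=A+P;b=b+P@c
    return np.linalg.solve(A,b)
E
```

```text
(no output)
```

View pics/z1.png

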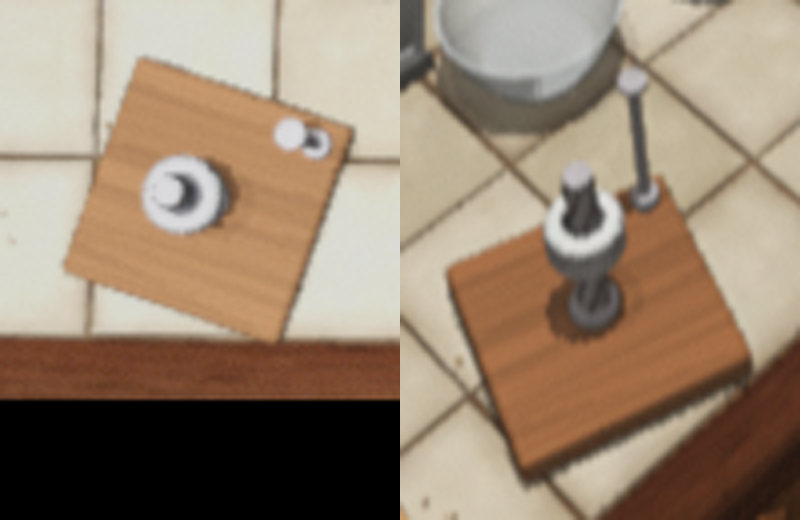

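```bash
python3 - <<'E'
from h import *
print("collar",onz("top",(186,258.5),82),onz("scene",(230.9,317.5),82))
print("rod",onz("top",(182.5,257.75),112),onz("scene",(229,305.8),112), tri(ray("top",(182.5,257.75)),ray("scene",(229,305.8))))
X=tri(ray("top",(212.75,243.5)),ray("scene",(243.8,283.5)));print("pin",X)
print([proj(n,X) for n in("top","scene")])
print("round",onz("top",(419,264.5),82))
for c in [(140,58),(352,128),(280,342),(65,268)]: print(onz("top",(140+c[0]/4,210+c[1]/4),20))
from scipy.spatial.transform import Rotation as R
q=arm.state()["orientation"];print(R.from_quat(np.r_[q[1:],q[0]]).as_matrix().round(3))
E
```

```text
collar [466.29814135 276.67013509  82.        ] [460.12852572 285.0303933   82.        ]
rod [466.52823943 277.05750247 112.        ] [463.22945102 283.07688425 112.        ] [467.48120611 279.31978166 106.12698296]
pin [501.22440776 213.20628527 101.33839522]
[array([212.37465976, 243.12624135]), array([244.35831648, 283.56535117])]
round [ 460.65311699 -259.30474002   82.        ]
[551.44122485 321.73935315  20.        ]
[510.68582744 191.58360196  20.        ]
[380.74164626 231.39537117  20.        ]
[423.24630575 362.5511035   20.        ]
[[-0.     0.374 -0.928]
 [ 0.001 -0.928 -0.374]
 [-1.    -0.001 -0.   ]]
```

```bash
cat >> h.py <<'E'
from scipy.spatial.transform import Rotation as Ro
def RT(s=None):
    s=s or arm.state(); q=s["orientation"]; return Ro.from_quat(np.r_[q[1:],q[0]]),np.array(s["eef_pos"])
def go(target,yaw,s=None):
    """yaw = world angle of tool y (tool x down)"""
    R,p=RT(s); y=np.array([np.cos(yaw),np.sin(yaw),0]);x=np.array([0,0,-1.]);z=np.cross(x,y)
    T=Ro.from_matrix(np.c_[x,y,z]); 
    return R.inv().apply(np.array(target)-p),(R.inv()*T).as_rotvec()
E
python3 - <<'E'
from h import *
p=viewer.camera_params("wrist");M=p["world_to_cam"];c=-M[:3,:3].T@M[:3,3]
R,t=RT();print("cam in tool",R.inv().apply(c-t),"fwd",R.inv().apply(M[2,:3]))
A=t;B=np.array([466,278,200]);
yaw0=np.arctan2(R.as_matrix()[1,1],R.as_matrix()[0,1]);print(yaw0)
for f in (1/3,2/3,1): 
    P=A+f*(B-A); print(P,np.round(go(P,np.arctan2(P[1],P[0])),3))
E
```

```text
cam in tool [-174.38176996    0.34466564  -74.02794939] fwd [ 9.57251246e-01 -3.04564862e-06  2.89257762e-01]
-1.1879966248515983
[ 310.86977956 -293.53189633  198.799477  ] [[-3.04000e-01 -2.36111e+02 -1.78690e+02]
 [-4.31000e-01 -0.00000e+00  1.00000e-03]]
[388.43488978  -7.76594816 199.3997385 ] [[-6.08000e-01 -4.72223e+02 -3.57380e+02]
 [-1.16800e+00 -1.00000e-03  1.00000e-03]]
[466. 278. 200.] [[-9.12000e-01 -7.08334e+02 -5.36070e+02]
 [-1.72600e+00 -1.00000e-03  1.00000e-03]]
```

>>> {"api": "carry_out", "payload": {"steps": [{"x": -4, "y": -47, "z": -36, "rx": -0.085, "ry": 0, "rz": 0, "fingers": -1}, {"x": -8, "y": -94, "z": -72, "rx": -0.17, "ry": 0, "rz": 0, "fingers": -1}, {"x": -12, "y": -141, "z": -107, "rx": -0.255, "ry": 0, "rz": 0, "fingers": -1}, {"x": -16, "y": -189, "z": -143, "rx": -0.34, "ry": 0, "rz": 0, "fingers": -1}, {"x": -20, "y": -236, "z": -179, "rx": -0.43, "ry": 0, "rz": 0, "fingers": -1}]}}

```text
clock: 0.78
eef_pos: [311.4, -292.1, 218.9]
orientation: [0.28, 0.649, 0.28, -0.649]
force: [0.4, 0.2, 0.8]
width: 85.5
```

```bash
python3 - <<'E'
from h import *
s=arm.state();print(s["clock"],s["eef_pos"],s["joint_positions"],s["force"])
for P in ([388,-8,220],[466,278,220]): print(np.round(go(P,np.arctan2(P[1],P[0])),3))
E
```

```text
0.775 [ 311.41170507 -292.10022158  218.87503441] [-7.81412571e-01  9.73046887e-02  2.02601424e+00  1.91414116e-04
  1.01821707e+00 -2.58112458e-02] [0.42613519 0.24107127 0.80026836]
[[  -1.092 -139.096 -259.29 ]
 [  -0.735   -0.      -0.   ]]
[[  -1.058 -278.467 -520.93 ]
 [  -1.294   -0.      -0.   ]]
```

>>> {"api": "carry_out", "payload": {"steps": [{"x": 0, "y": -28, "z": -52, "rx": -0.145, "ry": 0, "rz": 0, "fingers": -1}, {"x": 0, "y": -56, "z": -104, "rx": -0.29, "ry": 0, "rz": 0, "fingers": -1}, {"x": 0, "y": -84, "z": -156, "rx": -0.44, "ry": 0, "rz": 0, "fingers": -1}, {"x": 0, "y": -112, "z": -208, "rx": -0.59, "ry": 0, "rz": 0, "fingers": -1}, {"x": 0, "y": -139, "z": -259, "rx": -0.735, "ry": 0, "rz": 0, "fingers": -1}]}}

```text
clock: 1.4
eef_pos: [388.7, -8.4, 219.0]
orientation: [0.496, 0.505, 0.495, -0.504]
force: [1.2, -0.9, -0.2]
width: 85.2
```

```bash
python3 - <<'E'
from h import *
s=arm.state();print(s["clock"],s["eef_pos"],s["joint_positions"],s["force"])
for P in ([466,278,180],): print(np.round(go(P,np.arctan2(P[1],P[0])),3))
E
```

```text
1.4 [388.65526035  -8.40459515 219.04036832] [-5.21778468e-02  3.22263701e-02  2.09703690e+00 -8.19359596e-05
  1.01155293e+00 -3.40452366e-02] [ 1.15572874 -0.86841588 -0.19946468]
[[ 3.90690e+01  7.21210e+01 -2.87761e+02]
 [-5.56000e-01  0.00000e+00 -1.00000e-03]]
```

>>> {"api": "carry_out", "payload": {"steps": [{"x": 4, "y": 14, "z": -58, "rx": -0.11, "ry": 0, "rz": 0, "fingers": -0.5}, {"x": 10, "y": 29, "z": -115, "rx": -0.22, "ry": 0, "rz": 0, "fingers": -0.5}, {"x": 18, "y": 43, "z": -172, "rx": -0.335, "ry": 0, "rz": 0, "fingers": -0.5}, {"x": 28, "y": 58, "z": -230, "rx": -0.445, "ry": 0, "rz": 0, "fingers": -0.5}, {"x": 39, "y": 72, "z": -287, "rx": -0.555, "ry": 0, "rz": 0, "fingers": -0.5}]}}

```text
clock: 2.02
eef_pos: [467.3, 277.1, 179.5]
orientation: [0.615, 0.35, 0.614, -0.35]
force: [0.3, -0.6, 0.4]
width: 63.9
```

```bash
python3 - <<'E'
from h import *
import cv2,pickle
s=arm.state();print(s["clock"],s["eef_pos"],s["joint_positions"],s["width"])
p=viewer.camera_params("wrist");im=viewer.grab_frame("wrist");cv2.imwrite("pics/w1.png",im[:,:,::-1]);pickle.dump(p,open("w1.pkl","wb"))
E
```

```text
2.025 [467.31106183 277.0866627  179.46008267] [ 5.13391051e-01  3.28464610e-01  1.82750254e+00 -1.67488895e-04
  9.85359724e-01 -2.25842089e-02] 63.88849762409317
```

View pics/w1.png

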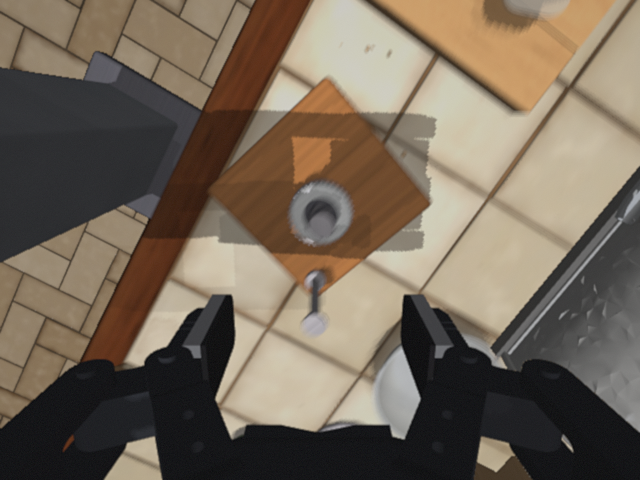

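The wrist view shows the collar ring at about (321,212), the rod top at about (321,215) and the pin head at (314,323). I'll shift for a second view to triangulate.

>>> {"api": "carry_out", "payload": {"steps": [{"x": 10, "y": 0, "z": 40, "rx": 0, "ry": 0, "rz": 0, "fingers": -0.5}, {"x": 20, "y": 0, "z": 80, "rx": 0, "ry": 0, "rz": 0, "fingers": -0.5}, {"x": 20, "y": 0, "z": 80, "rx": 0, "ry": 0, "rz": 0, "fingers": -0.5}, {"x": 20, "y": 0, "z": 80, "rx": 0, "ry": 0, "rz": 0, "fingers": -0.5}, {"x": 20, "y": 0, "z": 80, "rx": 0, "ry": 0, "rz": 0, "fingers": -0.5}]}}

```text
clock: 2.7
eef_pos: [507.4, 206.7, 160.2]
orientation: [0.614, 0.351, 0.614, -0.351]
force: [0.6, -0.9, -0.5]
width: 64.0
```

```bash
python3 - <<'E'
from h import *
import cv2,pickle
s=arm.state();print(s["clock"],s["eef_pos"],s["width"])
p=viewer.camera_params("wrist");im=viewer.grab_frame("wrist")[:,:,::-1];cv2.imwrite("pics/w2.png",im);pickle.dump(p,open("w2.pkl","wb"))
a=cv2.imread("pics/w1.png")[170:350,250:390]
b=im[20:260,240:400]
cv2.imwrite("pics/z2.png",np.hstack([cv2.resize(a,(420,540),interpolation=2),cv2.resize(b,(360,540),interpolation=2)]))
E
```

```text
2.7 [507.35702054 206.73416141 160.15214843] 64.00191358502092
```

View pics/z2.png

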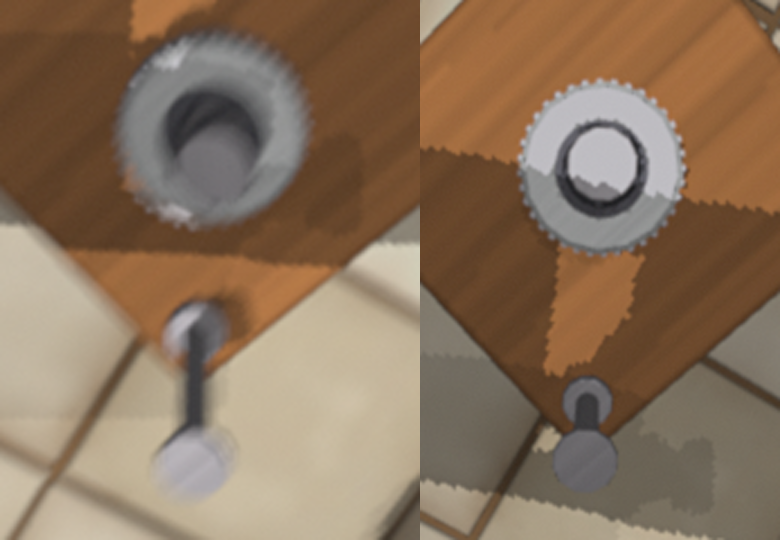

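```bash
python3 - <<'E'
from h import *
import pickle
p1,p2=[pickle.load(open(f,"rb")) for f in("w1.pkl","w2.pkl")]
for n,a,b in (("pin",(314.3,325),(313.3,224.4)),("rod",(321.7,223.3),(320.9,92))):
    print(n,tri(ray("",a,p1),ray("",b,p2)))
print(onz("",(320.9,92),112,p2),onz("",(320.9,94.2),82,p2),onz("",(321.7,223.3),112,p1))
# single-view pin height from w2: 75 mm from axis
ax=onz("",(320.9,92),112,p2)[:2]
for z in range(96,109,2):
    X=onz("",(313.3,224.4),z,p2);print(z,X.round(1),np.hypot(*(X[:2]-ax)).round(2))
# size
f=240/np.tan(np.radians(p2["vfov"]/2));print(f)
print("stem base",onz("",(240+(587-420)/2.25,20+402/2.25),20,p2))
E
```

```text
pin [501.98521374 213.10848305  97.65403777]
rod [466.84756498 281.86019681 100.21350844]
[466.13112051 280.74204519 112.        ] [466.25794532 281.10511849  82.        ] [465.99307893 285.108222   112.        ]
96 [501.4 212.2  96. ] 77.07
98 [501.2 212.7  98. ] 76.51
100 [500.9 213.2 100. ] 75.96
102 [500.6 213.7 102. ] 75.41
104 [500.4 214.2 104. ] 74.86
106 [500.1 214.7 106. ] 74.3
108 [499.9 215.2 108. ] 73.75
397.0744507715257
stem base [501.26082444 212.7328515   20.        ]
```

View 1 was taken while the arm was still moving, because the rod top triangulates at 100 mm against the true 112 mm. I'll take a settled view from the same place.

>>> {"api": "carry_out", "payload": {"steps": [{"x": 0, "y": 0, "z": -45, "rx": 0, "ry": 0, "rz": 0, "fingers": -0.5}, {"x": 0, "y": 0, "z": -82, "rx": 0, "ry": 0, "rz": 0, "fingers": -0.5}, {"x": 0, "y": 0, "z": -82, "rx": 0, "ry": 0, "rz": 0, "fingers": -0.5}, {"x": 0, "y": 0, "z": -82, "rx": 0, "ry": 0, "rz": 0, "fingers": -0.5}, {"x": 0, "y": 0, "z": -82, "rx": 0, "ry": 0, "rz": 0, "fingers": -0.5}]}}

```text
clock: 3.38
eef_pos: [466.4, 276.2, 159.9]
orientation: [0.614, 0.351, 0.614, -0.351]
force: [0.1, -0.4, -0.3]
width: 64.1
```

```bash
python3 - <<'E'
from h import *
import cv2,pickle
s=arm.state();print(s["clock"],s["eef_pos"],s["width"])
p=viewer.camera_params("wrist");im=viewer.grab_frame("wrist")[:,:,::-1];cv2.imwrite("pics/w3.png",im);pickle.dump(p,open("w3.pkl","wb"))
a=im[170:370,250:390]
cv2.imwrite("pics/z3.png",cv2.resize(a,(420,600),interpolation=2))
E
```

```text
3.375 [466.4182698  276.18064158 159.92517465] 64.11132124436936
```

View pics/z3.png

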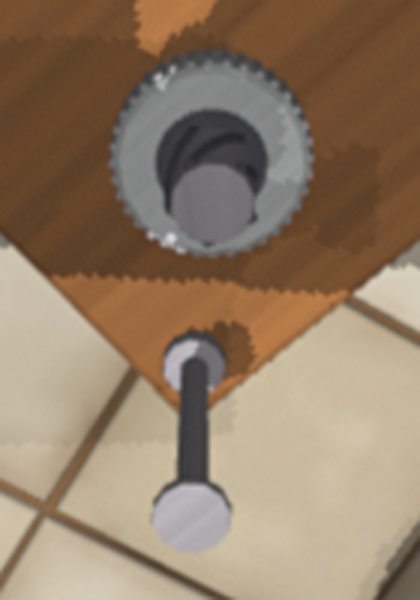

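```bash
python3 - <<'E'
from h import *
import pickle
p1,p2=[pickle.load(open(f,"rb")) for f in("w3.pkl","w2.pkl")]
for n,a,b in (("pin",(313.7,342),(313.3,224.4)),("rod",(320.7,238),(320.9,92)),("collar",(320.7,220.5),(320.9,94.2))):
    X=tri(ray("",a,p1),ray("",b,p2));print(n,X,proj("",X,p1)-a,proj("",X,p2)-b)
print(onz("",(320.7,238),112,p1),onz("",(320.9,92),112,p2),onz("",(320.7,220.5),82,p1),onz("",(320.9,94.2),82,p2))
E
```

```text
pin [500.39946769 214.06038585 103.5920174 ] [ 0.0610778  -0.00024794] [-6.69992302e-02 -2.82500352e-06]
rod [466.17113441 280.74859744 112.29476533] [-0.06938096 -0.00013856] [7.70646131e-02 2.90968555e-05]
collar [466.17534566 281.43901637  74.64944873] [-4.01933916e-02 -7.87384639e-05] [4.39935257e-02 3.40152672e-05]
[466.25558237 280.69087809 112.        ] [466.13112051 280.74204519 112.        ] [465.14671989 283.10145083  82.        ] [466.25794532 281.10511849  82.        ]
```

```bash
python3 - <<'E'
from h import *
print(np.round(go([466.3,280,51],0.538-0.0),3))
E
```

```text
[[ 1.08898e+02  1.82200e+00 -3.44400e+00]
 [-7.00000e-03  0.00000e+00 -0.00000e+00]]
```

>>> {"api": "carry_out", "payload": {"steps": [{"x": 5, "y": 1.8, "z": -3.4, "rx": 0, "ry": 0, "rz": 0, "fingers": -0.5}, {"x": 35, "y": 1.8, "z": -3.4, "rx": 0, "ry": 0, "rz": 0, "fingers": -0.5}, {"x": 75, "y": 1.8, "z": -3.4, "rx": 0, "ry": 0, "rz": 0, "fingers": -0.5}, {"x": 109, "y": 1.8, "z": -3.4, "rx": 0, "ry": 0, "rz": 0, "fingers": -0.5}, {"x": 109, "y": 1.8, "z": -3.4, "rx": 0, "ry": 0, "rz": 0, "fingers": -0.5}]}}

```text
clock: 4.05
eef_pos: [464.0, 279.2, 48.4]
orientation: [0.613, 0.349, 0.615, -0.353]
force: [-1.0, -0.4, 0.5]
width: 64.2
```

```bash
python3 - <<'E'
from h import *
import cv2,pickle
s=arm.state();print(s["clock"],s["eef_pos"],s["width"],s["force"],s["wrist_torque"])
im=viewer.grab_frame("wrist")[:,:,::-1];cv2.imwrite("pics/w4.png",im)
E
```

```text
4.05 [464.02929678 279.22528565  48.39506639] 64.15684863451413 [-1.02755248 -0.42246238  0.51768015] [ 0.03437016 -0.04545756 -0.04533972]
```

View pics/w4.png

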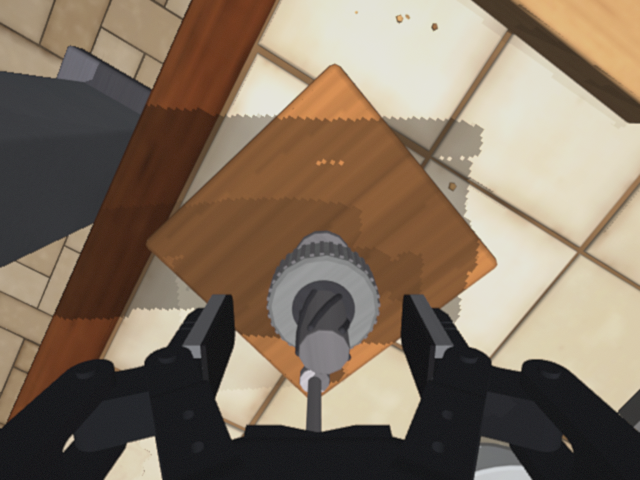

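The collar sits between the fingers, centred at column 323 against 318 for the jaws. I'll close gently first.

>>> {"api": "carry_out", "payload": {"steps": [{"x": 0, "y": 0, "z": 0, "fingers": -0.4, "rx": 0, "ry": 0, "rz": 0}, {"x": 0, "y": 0, "z": 0, "fingers": 0.2, "rx": 0, "ry": 0, "rz": 0}, {"x": 0, "y": 0, "z": 0, "fingers": 0.2, "rx": 0, "ry": 0, "rz": 0}, {"x": 0, "y": 0, "z": 0, "fingers": 0.2, "rx": 0, "ry": 0, "rz": 0}, {"x": 0, "y": 0, "z": 0, "fingers": 0.2, "rx": 0, "ry": 0, "rz": 0}], "grip_force": 30}}

```text
clock: 4.72
eef_pos: [465.9, 280.6, 51.0]
orientation: [0.614, 0.351, 0.614, -0.351]
force: [0.2, 0.3, 0.6]
width: 34.0
```

```bash
python3 - <<'E'
from h import *
import cv2,pickle
s=arm.state();print(s["clock"],s["eef_pos"],s["width"],s["force"],s["wrist_torque"],RT()[0].as_matrix())
im=viewer.grab_frame("wrist")[:,:,::-1];cv2.imwrite("pics/w5.png",im)
E
```

```text
4.725 [465.9302935  280.56999897  51.03093267] 34.036704767831445 [0.19912429 0.30439072 0.64872129] [-0.03712685  0.00664826 -0.03472194] [[ 2.54802086e-04  8.61797786e-01  5.07251921e-01]
 [ 1.48640158e-04  5.07251899e-01 -8.61797824e-01]
 [-9.99999956e-01  2.94985889e-04  1.15108318e-06]]
```

View pics/w5.png

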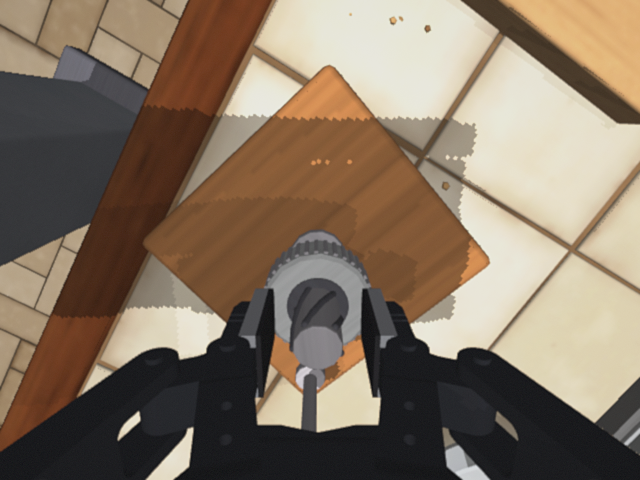

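The reported width of 34 mm is less than the 45 mm ring and there is no contact force, so the pads appear to be above the collar. I'll check from the scene and top cameras.

```bash
python3 - <<'E'
from h import *
import cv2
s=arm.state();t=s["eef_pos"];print(s["clock"])
im=viewer.grab_frame("scene")[:,:,::-1].copy()
print(proj("scene",t),proj("scene",t+[0,0,40]))
cv2.imwrite("pics/s5.png",cv2.resize(im[220:370,140:320],(720,600),interpolation=2))
E
```

```text
4.775
[232.55464569 325.32213661] [230.3614532  311.84661221]
```

View pics/s5.png

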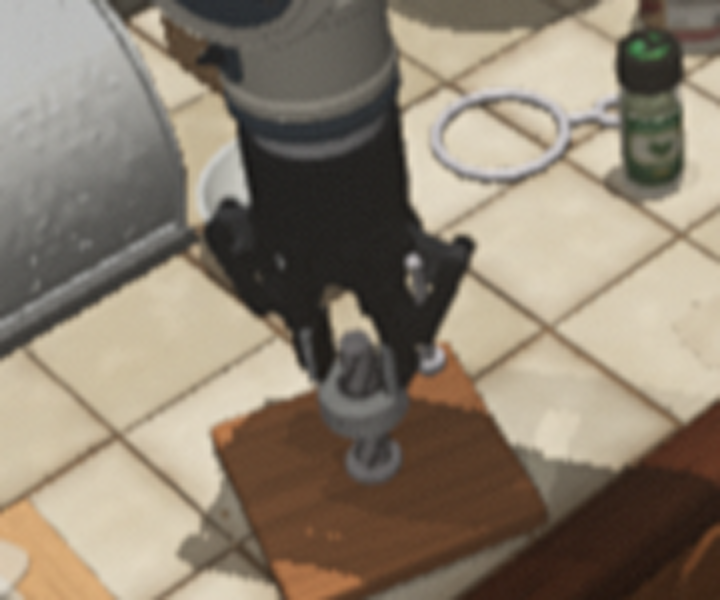

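Both views show the fingertips ending just above the collar top, about 33 mm higher than the reported TCP suggests. The palm is at about z 147, well clear of the rod top. I'll open the jaws and go down in checked steps.

>>> {"api": "carry_out", "payload": {"steps": [{"x": 0, "y": 0, "z": 0, "fingers": -0.5, "rx": 0, "ry": 0, "rz": 0}, {"x": 0, "y": 0, "z": 0, "fingers": -0.5, "rx": 0, "ry": 0, "rz": 0}, {"x": 0, "y": 0, "z": 0, "fingers": -0.5, "rx": 0, "ry": 0, "rz": 0}, {"x": 6, "y": 0, "z": 0, "fingers": -0.5, "rx": 0, "ry": 0, "rz": 0}, {"x": 12, "y": 0, "z": 0, "fingers": -0.5, "rx": 0, "ry": 0, "rz": 0}], "grip_force": 30}}

```text
clock: 5.45
eef_pos: [465.8, 280.5, 38.4]
orientation: [0.614, 0.351, 0.614, -0.351]
force: [-0.4, -0.7, -0.3]
width: 64.0
```

```bash
python3 - <<'E'
from h import *
import cv2,pickle
s=arm.state();print(s["clock"],s["eef_pos"],s["width"],s["force"])
a=viewer.grab_frame("wrist")[:,:,::-1];b=viewer.grab_frame("scene")[220:370,140:320,::-1]
cv2.imwrite("pics/w6.png",np.hstack([cv2.resize(a[:,120:520],(400,480)),cv2.resize(b,(400,480),interpolation=2)]))
E
```

```text
5.45 [465.76323961 280.47103015  38.36527983] 63.978005958468145 [-0.35441319 -0.65747813 -0.31186731]
```

View pics/w6.png

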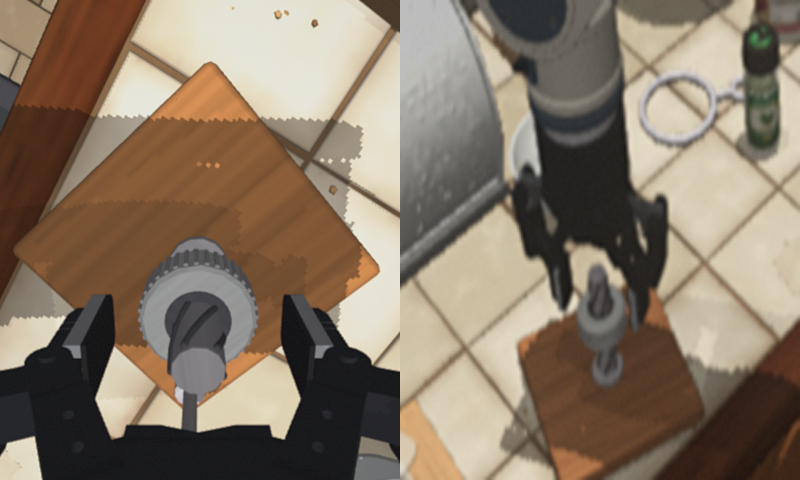

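>>> {"api": "carry_out", "payload": {"steps": [{"x": 6, "y": 0, "z": 0, "fingers": -0.5, "rx": 0, "ry": 0, "rz": 0}, {"x": 11, "y": 0, "z": 0, "fingers": -0.5, "rx": 0, "ry": 0, "rz": 0}, {"x": 11, "y": 0, "z": 0, "fingers": 0.3, "rx": 0, "ry": 0, "rz": 0}, {"x": 11, "y": 0, "z": 0, "fingers": 0.3, "rx": 0, "ry": 0, "rz": 0}, {"x": 11, "y": 0, "z": 0, "fingers": 0.3, "rx": 0, "ry": 0, "rz": 0}], "grip_force": 40}}

```text
clock: 6.18
eef_pos: [465.9, 280.5, 27.8]
orientation: [0.614, 0.351, 0.614, -0.351]
force: [0.2, 0.4, -1.5]
width: 42.5
```

```bash
python3 - <<'E'
from h import *
import cv2,pickle
s=arm.state();print(s["clock"],s["eef_pos"],s["width"],s["force"],s["wrist_torque"],s["joint_positions"])
a=viewer.grab_frame("wrist")[:,:,::-1];b=viewer.grab_frame("scene")[220:370,140:320,::-1]
cv2.imwrite("pics/w7.png",np.hstack([cv2.resize(a[:,120:520],(400,480)),cv2.resize(b,(400,480),interpolation=2)]))
E
```

```text
6.175 [465.88484697 280.53948205  27.8288021 ] 42.526887314964455 [ 0.21548185  0.43614785 -1.5142899 ] [ 0.07564375 -0.04622688 -0.00183619] [ 5.20114068e-01  5.64067919e-01  1.90230008e+00  3.16538036e-05
  6.75084943e-01 -1.19227917e-02]
```

View pics/w7.png

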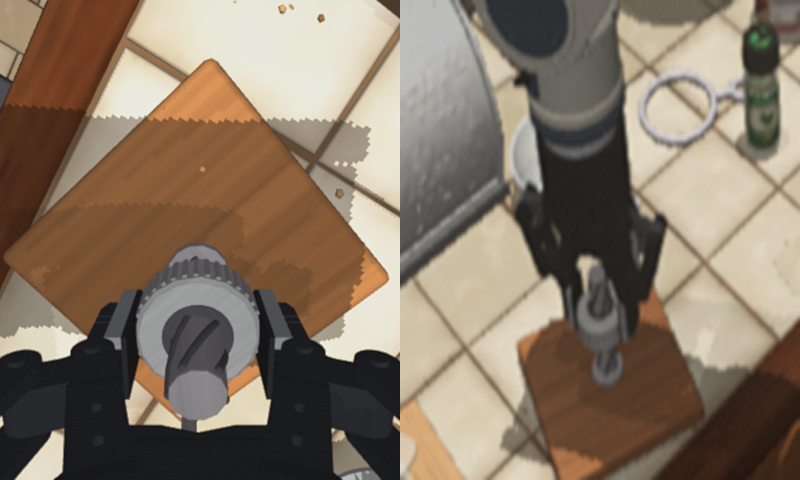

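The ring is gripped with the pads on its sides, width 42.5 mm. Next I'll turn it counter-clockwise while rising 20 mm/rad.

>>> {"api": "carry_out", "payload": {"steps": [{"x": -2, "y": 0, "z": 0, "fingers": 0.3, "rx": -0.1, "ry": 0, "rz": 0}, {"x": -4, "y": 0, "z": 0, "fingers": 0.3, "rx": -0.2, "ry": 0, "rz": 0}, {"x": -6, "y": 0, "z": 0, "fingers": 0.3, "rx": -0.3, "ry": 0, "rz": 0}, {"x": -8, "y": 0, "z": 0, "fingers": 0.3, "rx": -0.4, "ry": 0, "rz": 0}, {"x": -10, "y": 0, "z": 0, "fingers": 0.3, "rx": -0.5, "ry": 0, "rz": 0}], "grip_force": 50}}

```text
clock: 6.9
eef_pos: [466.0, 280.6, 37.9]
orientation: [0.682, 0.187, 0.682, -0.187]
force: [0.2, -0.0, -2.8]
width: 41.9
```

```bash
python3 - <<'E'
from h import *
import cv2
s=arm.state();print(s["clock"],s["eef_pos"],s["width"],s["force"],s["wrist_torque"],s["joint_positions"])
a=viewer.grab_frame("wrist")[:,:,::-1];b=viewer.grab_frame("scene")[220:370,140:320,::-1]
cv2.imwrite("pics/w8.png",np.hstack([cv2.resize(a[:,120:520],(400,480)),cv2.resize(b,(400,480),interpolation=2)]))
E
```

```text
6.9 [465.95730199 280.59082541  37.90257397] 41.94106105981857 [ 0.18188414 -0.02060534 -2.76134527] [ 0.15191289 -0.13003425 -0.06703024] [ 5.20078967e-01  5.46586186e-01  1.89999396e+00  1.60331132e-04
  6.94715727e-01 -5.15105570e-01]
```

View pics/w8.png

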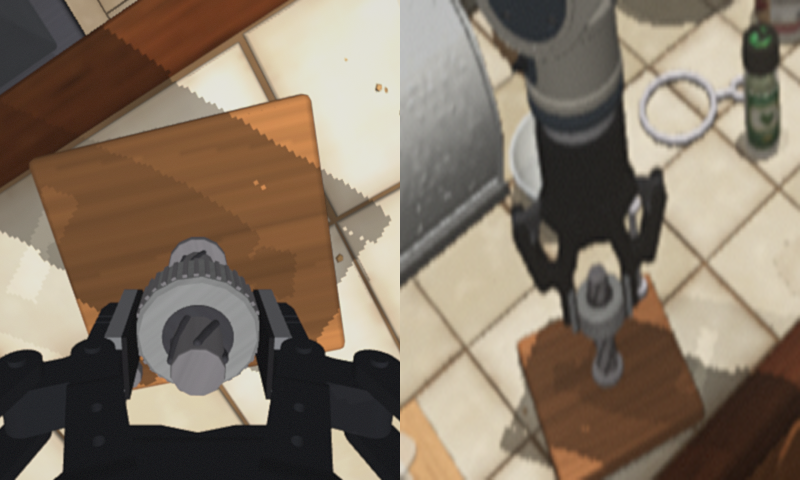

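The collar has risen about 10 mm with the hand and the grip hasn't slipped. I'll do the rest now.

>>> {"api": "carry_out", "payload": {"steps": [{"x": -2.8, "y": 0, "z": 0, "fingers": 0.3, "rx": -0.14, "ry": 0, "rz": 0}, {"x": -5.6, "y": 0, "z": 0, "fingers": 0.3, "rx": -0.28, "ry": 0, "rz": 0}, {"x": -8.4, "y": 0, "z": 0, "fingers": 0.3, "rx": -0.42, "ry": 0, "rz": 0}, {"x": -11.4, "y": 0, "z": 0, "fingers": 0.3, "rx": -0.57, "ry": 0, "rz": 0}, {"x": -11.4, "y": 0, "z": 0, "fingers": 0.3, "rx": -0.57, "ry": 0, "rz": 0}], "grip_force": 50}}

```text
clock: 7.62
eef_pos: [466.0, 280.7, 49.3]
orientation: [0.707, -0.01, 0.707, 0.01]
force: [0.7, 2.1, -2.4]
width: 42.0
```

```bash
python3 - <<'E'
from h import *
s=arm.state();print(s["clock"],s["eef_pos"],s["width"],s["force"],s["wrist_torque"],s["joint_positions"])
E
```

```text
7.625 [466.01933308 280.72965119  49.30093681] 41.99473189781715 [ 0.73371509  2.12483514 -2.42204967] [ 0.28578403 -0.05285782  0.06491881] [ 5.20259544e-01  5.27060628e-01  1.89693658e+00  1.17072850e-04
  7.16978856e-01 -1.07898157e+00]
```

>>> {"api": "carry_out", "payload": {"steps": [{"x": 0, "y": 0, "z": 0, "fingers": -0.5, "rx": 0, "ry": 0, "rz": 0}, {"x": 0, "y": 0, "z": 0, "fingers": -0.5, "rx": 0, "ry": 0, "rz": 0}, {"x": 0, "y": 0, "z": 0, "fingers": -0.5, "rx": 0, "ry": 0, "rz": 0}, {"x": -30, "y": 0, "z": 0, "fingers": -0.5, "rx": 0, "ry": 0, "rz": 0}, {"x": -70, "y": 0, "z": 0, "fingers": -0.5, "rx": 0, "ry": 0, "rz": 0}]}}

```text
clock: 8.25
eef_pos: [465.1, 280.0, 119.1]
orientation: [0.706, -0.011, 0.708, 0.01]
force: [0.1, -0.4, -0.1]
width: 64.4
```

>>> {"api": "carry_out", "payload": {"steps": [{"x": -20, "y": 0, "z": 0, "fingers": -0.5, "rx": 0.15, "ry": 0, "rz": 0}, {"x": -40, "y": 0, "z": 0, "fingers": -0.5, "rx": 0.3, "ry": 0, "rz": 0}, {"x": -40, "y": 0, "z": 0, "fingers": -0.5, "rx": 0.45, "ry": 0, "rz": 0}, {"x": -40, "y": 0, "z": 0, "fingers": -0.5, "rx": 0.6, "ry": 0, "rz": 0}, {"x": -40, "y": 0, "z": 0, "fingers": -0.5, "rx": 0.75, "ry": 0, "rz": 0}]}}

```text
clock: 8.88
eef_pos: [465.8, 280.5, 159.4]
orientation: [0.661, 0.251, 0.661, -0.251]
force: [0.2, 0.6, -0.6]
width: 63.8
```

>>> {"api": "carry_out", "payload": {"steps": [{"x": 0, "y": 0, "z": 0, "fingers": -0.5, "rx": 0.15, "ry": 0, "rz": 0}, {"x": 0, "y": 0, "z": 0, "fingers": -0.5, "rx": 0.3, "ry": 0, "rz": 0}, {"x": 0, "y": 0, "z": 0, "fingers": -0.5, "rx": 0.3, "ry": 0, "rz": 0}, {"x": 0, "y": 0, "z": 0, "fingers": -0.5, "rx": 0.3, "ry": 0, "rz": 0}, {"x": 0, "y": 0, "z": 0, "fingers": -0.5, "rx": 0.3, "ry": 0, "rz": 0}]}}

```text
clock: 9.5
eef_pos: [465.9, 280.5, 159.2]
orientation: [0.618, 0.344, 0.618, -0.344]
force: [-0.3, 0.4, -0.0]
width: 64.2
```

```bash
python3 - <<'E'
from h import *
import cv2,pickle
s=arm.state();print(s["clock"],s["eef_pos"],s["width"],s["force"])
p=viewer.camera_params("wrist");im=viewer.grab_frame("wrist")[:,:,::-1];cv2.imwrite("pics/w9.png",im);pickle.dump(p,open("w9.pkl","wb"))
b=viewer.grab_frame("scene")[:,:,::-1]
cv2.imwrite("pics/s9.png",b)
cv2.imwrite("pics/z9.png",np.hstack([cv2.resize(im[170:370,250:390],(420,600),interpolation=2),cv2.resize(b[265:385,190:270],(380,600),interpolation=2)]))
E
```

```text
9.5 [465.85875249 280.48694161 159.23207037] 64.24419431433797 [-0.28317872  0.4195622  -0.02415963]
```

View pics/z9.png

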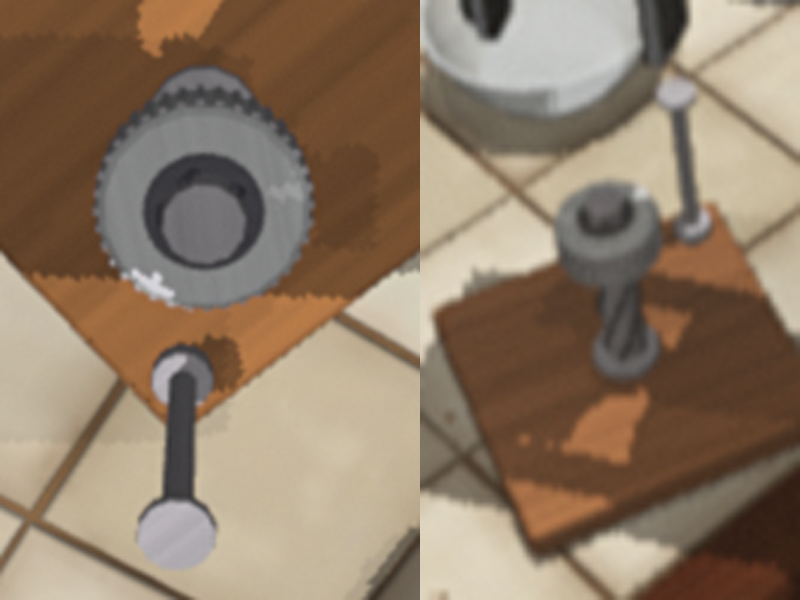

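```bash
python3 - <<'E'
from h import *
import pickle
p=pickle.load(open("w9.pkl","rb"));
ax=onz("",(250+204/3,170+223/3),112,p);print(ax)
for z in (98,101,103,105,108): print(z,(proj("",[ax[0],ax[1],z],p)-[250,170])*3)
# widths -> depth of top face
f=397.07
for n,w,d in (("collar",215/3,45),("rod",86/3,20),("pin",79/3,18)): print(n,f*d/w)
M=p["world_to_cam"]
for z in (98,103,108,112): print(z,(M[:3,:3]@[ax[0],ax[1],z]+M[:3,3])[2])
u=proj("scene",[ax[0],ax[1],112]);s=np.array([380/80,5])
for z in (98,103,108,112): print(z,(proj("scene",[ax[0],ax[1],z])-[190,265])*s+[420,0])
E
```

```text
[466.18138278 281.0329489  112.        ]
98 [203.84068996 201.74751691]
101 [203.8733544  206.10506051]
103 [203.89556129 209.06753315]
105 [203.91812228 212.07724297]
108 [203.95264644 216.68287879]
collar 249.32302325581395
rod 277.0255813953488
pin 271.4149367088608
98 246.74861860081901
103 241.96406087452687
108 237.17950314823472
112 233.351856967201
98 [608.51883711 222.28253336]
103 [607.16704651 213.56541584]
108 [605.80725565 204.7967081 ]
112 [604.71361493 197.74428845]
```

```bash
python3 - <<'E'
from workcell import arm
print(arm.finish_job())
E
```

```text
the job is handed in; nothing more can be done
None
```

I turned the square stand's collar about 1.07 rad counter-clockwise, let go, backed the hand off above the stand and handed the job in at about 9.6 s.

- **Heights:** two still wrist views put the pin top at about 103.5 mm, with the rod top coming out at 112.3 mm against its known 112. The hand's turn puts the collar top at 103.4 mm. The last wrist view gives about 101 to 104 mm and the scene view about 103 mm, so it should be within the 7 mm limit.
- **After release:** the last images show the collar staying up and the pin on its corner. I judged the pin by eye and did not re-measure it. The fingers stayed clear of the pin, and the round stand's collar was never approached.
- **What disagreed:**
  - My first wrist view was taken while the arm was still moving and gave the rod top as about 100 mm, so I retook it.
  - The fingertips looked about 35 mm higher than the reported tool point. My first close missed just above the collar, with under 1 N of force, so I reopened and went 23 mm lower before gripping.
  - The gripper reported about 42 mm on the 45 mm ring.

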